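# Hang the missing bangle on the turret drying stand

## Robot

A 6-joint arm with a two-finger parallel gripper is mounted at the origin on a cart in front of the work surface, level with it; the furniture and walls round the work are solid. World frame = base frame: x ahead of the robot, y to its left, z up, the work surface at z = 0. Lengths are in m, angles in rad, forces in N, time in s.
With the tool pointing down it reaches from about 0.35 to 0.85 m from the base axis. Payload 8.1 kg.
Tool frame: the origin (TCP) lies at the centre of the arm's flange, where the gripper is bolted on; the fingertips stand 186 mm ahead of it and the grasp point (between the pads) lies 167 mm ahead of it; z points along the fingers, y is the line along which they close (so a half turn about z gives the same grasp; the last joint's range is limited). The gripper opens to 93 mm and grips with 3 to 60 N. Pads are 15 mm wide; open, the fingers measure 128 mm over their backs; the gripper's body (75 mm by 188 mm) begins 65 mm behind the grasp point.
Start: joints at [-1.388, 0.13, 1.488, -0, 1.523, -0.085], TCP at [0.159, -0.579, 0.405] pointing down, gripper open.
Joint ranges: [-2.96, 2.96], [-0.89, 2.26], [0.02, 2.5], [-1.34, 4.48], [0, 2.73], [-2.66, 2.66]. Speed limits (rad/s): [2.39, 2.39, 2.79, 3.14, 3.14, 3.14].

## Interface

Orientations are given as a rotation vector (axis times angle).
In Python, from plant import robot gives the robot as it stands.
- The arm moves only by the tool apply_moves, never from a script. Its argument "series" is a list of rows, each a list of 2 entries, a list of its own where there are three numbers: the shift along the tool's x, y, z in mm, then the turn, a rotation vector about the tool's x, y, z in rad. A call has 1 to 12 rows; each row shifts and turns the commanded pose from where the row before left it, along the tool's axes as they then stand; what a row does not reach is not made up. A row lasts 1/12 s, in which the tool goes at most 41.7 mm and 7.16 degrees, less where a joint would pass 70% of its speed; a pose out of reach is approached as far as the arm can. A call is refused whole if a number of a shift passes 41.7 or a number of a turn 0.125, either way. A call with a gripper value outside its range is refused whole. "claw" is the opening, from 0 (shut) to 1 (fully open), set as the call begins (left out, the last holds). The fingers move at their own pace and stop on an object; "newtons" is the grip in N (left out, the last holds). Time passes only in rows, so rows that do not move let the fingers close. It gives the time, the measured TCP pose, the force, the opening and the grip force at its end, in the units of the state.
- robot.read_state(): the state, without advancing time (a new reading comes with each control period).
- robot.read_camera(name): name is "side" or "top" or "wrist"; returns (picture, depth): 384x512x3 uint8, blue, green, red; 384x512 float32, m along the optical axis (not along the pixel's ray), 0 where there is no reading.
- robot.calibration(name): a dict with "fx", "fy", "cx", "cy" (pixels), "extrinsics" (4x4, takes a point from world to camera coordinates). Camera axes: x right, y down, z forward; pixel columns grow to the right and rows downward; lengths in m; the calibration is good to about 2 mm. A picture is of the moment at which its call begins: read the wrist's pose just before it. calibration takes no time and is no camera call; for the wrist camera it gives the pose at the moment of the call.
- robot.close_job(): hands the job in; it is judged then, once.
The state is a dict: "t": time; "q": joint angles; "dq": joint speeds; "joint_torque": joint torques, N m; "tool_pos": TCP position; "orientation": TCP orientation; "force": force on the tool from outside, world axes, zero at the start; "wrist_torque": the same for the moment, N m; "opening": finger opening in m; "gripper_force": force on a finger pad.
Only numpy, scipy, OpenCV 4.12 (cv2) and the standard library are available. Lean on these libraries where they do the work, as an engineer would, in place of code of your own. Each camera call takes 0.05 s, during which the arm holds its last target. There are 200 camera calls.

## Task

The turret drying stand holds a set of large bangles and has one hook left empty. First turn the turret until the empty hook points straight out through the gap in the dust screen, and only then take the largest bangle out of the rack and hang it on that hook, so that it hangs free and still in the hook's seat with the hook still in the gap. Let none of the other bangles fall off the stand and leave the two smaller ones in the rack and the other things on the bench where they are.

Things in the scene. Friction and masses are not known exactly. Their poses are not given: they have to be found in the camera images.
- turret (a joint): Angle (rad) of the turret, anticlockwise seen from above, zero where it stood at the start. Turret: wooden hub 104 mm across, top face 149 mm above the bench, with six bent-rod hooks 60 degrees apart, on a column. It turns either way past a full turn, without detents; a friction washer (0.05 N m) keeps it where it is left.
- empty_hook (a point): Seat of the one empty hook, on top of its 6 mm rod, 108 mm from the turret's axis, 137 mm above the bench. The frame turns with the turret: -x points outward along this hook, z up. The rod leaves the hub 5 mm higher, is level at the seat (101 to 115 mm out), then bends up steeply; tip 128 mm from the axis, 151 mm above the bench. A hanging 82 mm bangle has its centre 30 mm below this point.
- gap_point (a point): Middle of the gap in the dust screen, fixed to the base: 110 mm from the turret's axis, 137 mm above the bench; -x points out through the gap. Screen: clear 3 mm wall with thin metal rim, 146 mm from the axis, 135 mm high; the gap is 130 degrees wide. Base: round, 300 mm across, 23 mm high at most inside the gap. A bangle can be brought onto a hook only through the gap.
- knob_mid (a point): Middle of the black finger knob on the hub: upright round pin 16 mm thick (19 mm at its head), from 151 to 193 mm above the bench (this point at 169), 38 mm from the turret's axis, 150 degrees clockwise of the empty hook seen from above. It spins on its own pin, so it can be led round the axis without turning the hand. z up; x and y mean nothing.
- big_mid (a point): Centre of the largest bangle in the rack, the one to hang: bone ring, 82 mm across, 59 mm hole, 12 mm thick, 35 g, standing upright. x is the ring's axis (level), z up in its plane. Its top lies 41 mm above this point; the rim is 11 mm deep. To hang it, grip only the top 8 to 9 mm of the rim, across its thickness, as the hook's rod must come right under the rim.
- small_mid (a point): Centre of the small bangle standing in the rack: bone, 70 mm across, 12 mm thick; leave it. z is the ring's axis.
- middle_mid (a point): Centre of the middle-sized bangle standing in the rack: bone, 75 mm across, 13 mm thick; leave it. z is the ring's axis.
- rack_mid (a point): Middle of the top of the rack's board (176 x 86 mm, top 19 mm above the bench). x runs along the rack. Slots at -58, 0 and +58 mm along x, each between four 6 mm dowels (78 mm high, 31 mm either side of the middle) that leave 14 mm; a ring rests on two rails, its plane across the rack, and is lifted straight up. Which ring is in which slot varies.
- hung_1_mid (a point): Centre of one of the five 82 mm bangles already hanging on the other hooks (its x axis is the ring's axis). They hang loose, 108 mm from the turret's axis and 30 mm below their hook's seat, and go round with it.
- hung_2_mid (a point): Centre of one of the five 82 mm bangles already hanging on the other hooks (its x axis is the ring's axis). They hang loose, 108 mm from the turret's axis and 30 mm below their hook's seat, and go round with it.
- hung_3_mid (a point): Centre of one of the five 82 mm bangles already hanging on the other hooks (its x axis is the ring's axis). They hang loose, 108 mm from the turret's axis and 30 mm below their hook's seat, and go round with it.
- hung_4_mid (a point): Centre of one of the five 82 mm bangles already hanging on the other hooks (its x axis is the ring's axis). They hang loose, 108 mm from the turret's axis and 30 mm below their hook's seat, and go round with it.
- hung_5_mid (a point): Centre of one of the five 82 mm bangles already hanging on the other hooks (its x axis is the ring's axis). They hang loose, 108 mm from the turret's axis and 30 mm below their hook's seat, and go round with it.
- glue_bottle_foot (a point): Axis of the glue bottle, 33 x 41 mm, 118 mm high; the point lies 5 mm above the bench. A bystander.
- wax_tin_foot (a point): Axis of the open wax tin, 65 mm across, 22 mm high; the point lies 5 mm above the bench. A bystander.
- sanding_block_foot (a point): Axis of the sanding block, 45 x 88 mm, 26 mm high; the point lies 5 mm above the bench. A bystander.
- cup_small_foot (a point): Axis of the oval bone cup, 53 x 74 mm, 109 mm high; the point lies 5 mm above the bench. A bystander.
- slate_hone_foot (a point): Axis of the slate hone, 34 x 91 mm, 11 mm high; the point lies 5 mm above the bench. A bystander.

How it is judged:
On the way, in this order (a step that is already met when the one before it is completed fails the run):
1. the empty hook is turned to the gap (its seat within 20 mm of the gap's middle, seen from above) (horizontal distance between empty_hook and gap_point below 0.02 m), for 0.2 s.
2. the largest bangle is lifted clear of the rack (centre more than 105 mm up) (height (world z) of big_mid above 0.105 m), for 0.1 s.
3. it hangs on the hook (x of big_mid in the frame of empty_hook between -0.014 and 0.022 m and y of big_mid in the frame of empty_hook between -0.015 and 0.015 m and z of big_mid in the frame of empty_hook between -0.037 and -0.023 m), for 0.2 s.
At the end, for the whole second after the job is handed in: The largest bangle hangs still in the seat of the empty hook (at most 14 mm outward or 22 mm inward, 15 mm sideways, centre 23 to 37 mm below), the seat within 35 mm of the gap's middle, turret at rest, the other five still hanging (above 92 mm), the smaller two within 20 mm of their start (all of step 3 and horizontal distance between empty_hook and gap_point below 0.035 m and linear speed of bangle_big below 0.03 m/s and velocity of joint turret between -0.1 and 0.1 rad/s and height (world z) of each of hung_1_mid, hung_2_mid, hung_3_mid, hung_4_mid, hung_5_mid above 0.092 m and distance of each of small_mid, middle_mid from where it was at the start of the episode below 0.02 m); the robot touches nothing.
It fails at once if a bangle falls off the stand (height (world z) of any of hung_1_mid, hung_2_mid, hung_3_mid, hung_4_mid, hung_5_mid below 0.087 m).
It fails at once if one of the two smaller bangles is moved more than 30 mm (distance of any of small_mid, middle_mid from where it was at the start of the episode above 0.03 m).
It fails at once if a bystander (bottle, tin, block, hone, cup) is pushed more than 25 mm or tipped over (distance of any of glue_bottle_foot, wax_tin_foot, sanding_block_foot, cup_small_foot, slate_hone_foot from where it was at the start of the episode above 0.025 m or angle between any of glue_bottle_foot, wax_tin_foot, sanding_block_foot, cup_small_foot, slate_hone_foot's own z axis and vertical above 0.6 rad).
It also fails if it takes over 58 s, if anything falls off the work surface, if the arm or the gripper's body presses on something with over 40 N, if the wrist force passes 120 N, or if a joint passes its speed limit or range.

## Working session

There is one attempt and no reset: what is moved stays moved. The work goes in short steps, Python scripts to look and compute and a tool call to move; the robot and the scene stay as the last step left them, time stands still between calls to the robot, and variables do not carry over. Pictures are saved under pics/ and viewed, at most 10 in all, crops included, and the job is handed in when it is done.

Besides the shell and the picture viewer there is one more tool, called after "Call:" as name(argument=value, ...) on one line, values as JSON. apply_moves: Moves the arm, as the interface text tells. Its arguments: {"type":"object","properties":{"series":{"type":"array"},"claw":{"type":"number"},"newtons":{"type":"number"}},"required":["series"]}

```bash
ls; mkdir -p pics
cat > h.py <<'E'
import numpy as np, cv2
from scipy.spatial.transform import Rotation as R
from plant import robot
def cloud(name):
    c=robot.calibration(name); img,d=robot.read_camera(name)
    v,u=np.indices(d.shape)
    P=np.stack([(u-c['cx'])/c['fx']*d,(v-c['cy'])/c['fy']*d,d],-1)
    E=c['extrinsics']; W=(P-E[:3,3])@E[:3,:3]
    W[d==0]=np.nan
    return img,W,c
def state():
    s=robot.read_state(); return s['t'],np.array(s['tool_pos']),R.from_rotvec(s['orientation'])
E
python3 - <<'E'
from h import *
s=robot.read_state();print(s)
for n in('top','side'):
    img,W,c=cloud(n); cv2.imwrite(f'pics/{n}0.png',img); np.save(f'pics/{n}0.npy',W)
    print(n,c['fx'],c['cx'],c['cy'],c['extrinsics'].round(3).tolist())
E
```

```text
pics
{'t': 0.0, 'q': array([-1.38840257e+00,  1.31138782e-01,  1.48924464e+00,  1.20567790e-05,
        1.52297638e+00, -8.53791400e-02]), 'dq': array([ 0.00072462,  0.0003858 , -0.00147526,  0.00048206, -0.00018858,
        0.00207217]), 'joint_torque': array([ 1.65725309e-03, -5.59845471e+01, -4.91753304e+01,  7.67174712e-02,
        3.56603146e-02, -1.69157706e-04]), 'tool_pos': array([ 0.15874687, -0.57839304,  0.40371953]), 'orientation': array([-3.11172753e+00, -4.19124574e-01,  1.15635753e-04]), 'force': array([-0.55986128, -0.57776821,  0.05606468]), 'wrist_torque': array([-0.00335587,  0.03184472, -0.00710161]), 'gripper_force': 0.0, 'opening': 0.09289187493635144}
top 352.181696097509 256.3221653006603 195.30572526823443 [[0.016, -1.0, 0.001, -0.197], [-0.987, -0.016, -0.158, 0.525], [0.158, 0.001, -0.988, 0.998], [0.0, 0.0, 0.0, 1.0]]
side 400.9465323489726 260.13612898615816 194.67737724108395 [[0.998, 0.061, -0.008, -0.487], [0.025, -0.527, -0.849, 0.002], [-0.056, 0.847, -0.528, 1.436], [0.0, 0.0, 0.0, 1.0]]
```

View pics/top0.png

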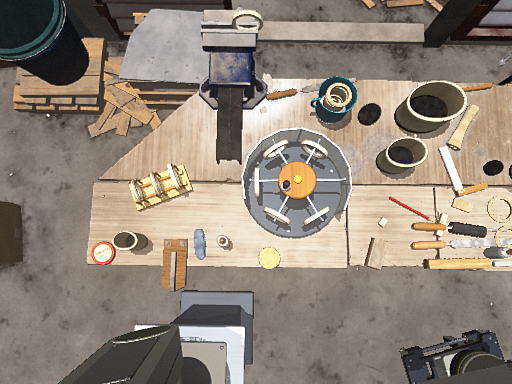

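View pics/side0.png

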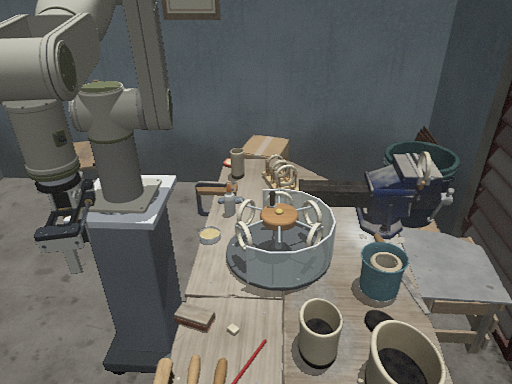

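The top view shows the rack at about (162,187), the turret at (297,182) and the knob at (286,184). I'll enlarge this area.

Run:
```python
from h import *
i=cv2.imread('pics/top0.png'); a=cv2.resize(i[122:242,236:360],None,fx=4.6,fy=4.6,interpolation=2); b=cv2.resize(i[155:215,122:200],None,fx=4,fy=4,interpolation=2)
c=np.zeros((600,800,3),np.uint8); c[:552,:570]=a[:552,:570]; 
b=cv2.resize(i[155:215,122:200],(228,176)); c[:176,572:]=b
s=cv2.imread('pics/side0.png'); d=cv2.resize(s[180:290,220:345],(228,200)); c[200:400,572:]=d
cv2.imwrite('pics/c1.png',c)
W=np.load('pics/top0.npy')
for p in [(297,182),(286,184),(162,187),(148,192),(333,182),(244,182),(270,140),(351,182)]: print(p,W[p[1],p[0]].round(3))
```

```text
(297, 182) [ 0.547 -0.295  0.157]
(286, 184) [ 0.535 -0.263  0.193]
(162, 187) [0.552 0.096 0.024]
(148, 192) [0.537 0.138 0.021]
(333, 182) [ 0.576 -0.42   0.023]
(244, 182) [ 0.57  -0.151  0.032]
(270, 140) [ 0.682 -0.225  0.093]
(351, 182) [ 0.554 -0.444  0.134]
```

View pics/c1.png

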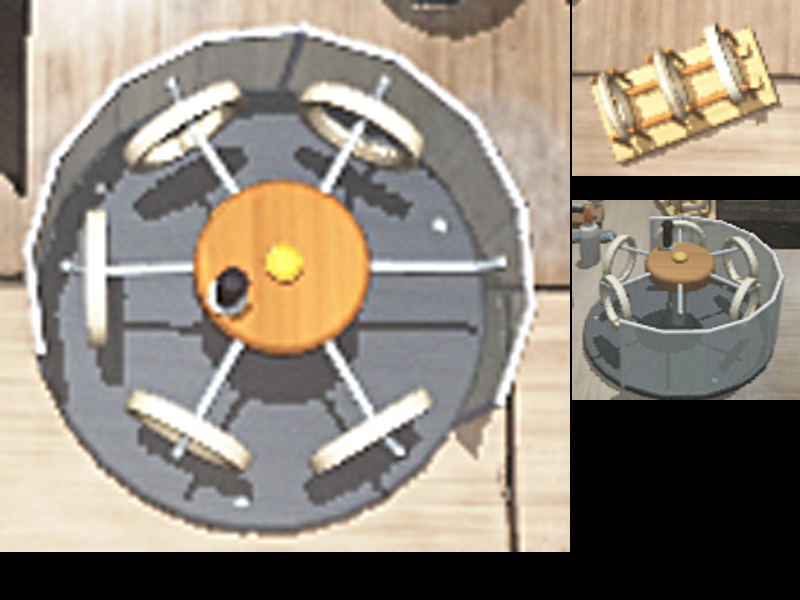

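```bash
cat >> h.py <<'E'
def ray(c,u,v,z):
    E=c['extrinsics']; Rm=E[:3,:3]; C=-Rm.T@E[:3,3]
    d=Rm.T@np.array([(u-c['cx'])/c['fx'],(v-c['cy'])/c['fy'],1]); return C+d*(z-C[2])/d[2]
def bone(img): # pale, low saturation
    h=cv2.cvtColor(img,cv2.COLOR_BGR2HSV); return (h[...,1]<90)&(h[...,2]>120)
E
python3 - <<'E'
from h import *
img=cv2.imread('pics/top0.png'); W=np.load('pics/top0.npy'); c=robot.calibration('top')
h=cv2.cvtColor(img,cv2.COLOR_BGR2HSV)
m=(h[...,1]>120)&(abs(W[...,2]-.149)<.006)&(np.hypot(W[...,0]-.547,W[...,1]+.295)<.06)
P=W[m]; (ctr,r)=cv2.minEnclosingCircle(P[:,:2].astype(np.float32)); print('hub',ctr,r,len(P),np.median(P[:,2]), 'pin',ray(c,236+285/4.6,122+262/4.6,.157))
ctr=np.array(ctr)
for n,u,v,z in [('hook',345.3,179.2,.151),('gL',244.3,198.1,.135),('gR',344.7,209.6,.135),('knob',286.6,181.8,.193)]:
    p=ray(c,u,v,z)[:2]-ctr; print(n,p.round(3),np.hypot(*p).round(3),np.degrees(np.arctan2(p[1],p[0])).round(1))
for n in('top','side'):
    img=cv2.imread(f'pics/{n}0.png');W=np.load(f'pics/{n}0.npy')
    m=(W[...,0]>.45)&(W[...,0]<.68)&(W[...,1]>.0)&(W[...,1]<.22)&(W[...,2]>.065)
    P=W[m]; print(n,len(P))
    k=cv2.connectedComponentsWithStats(m.astype(np.uint8))
    for j in range(1,k[0]):
        Q=W[k[1]==j]
        if len(Q)>8: print(len(Q),k[2][j][:4],Q.min(0).round(3),Q.max(0).round(3),np.median(Q,0).round(3))
W=np.load('pics/top0.npy'); m=(W[...,0]>.45)&(W[...,0]<.68)&(W[...,1]>.0)&(W[...,1]<.22)&(abs(W[...,2]-.019)<.006)
P=W[m][:,:2].astype(np.float32); print('rack',cv2.minAreaRect(P))
E
```

```text
hub (0.5562592148780823, -0.2958754301071167) 0.05102311074733734 994 0.14889239295505619 pin [ 0.55562493 -0.29790275  0.157     ]
hook [ 0.002 -0.129] 0.129 -89.1
gL [-0.051  0.139] 0.148 110.0
gR [-0.077 -0.129] 0.151 -121.0
knob [-0.016  0.031] 0.035 117.3
top 429
153 [166 163  17  28] [0.536 0.026 0.066] [0.613 0.074 0.114] [0.566 0.046 0.102]
143 [147 171  17  25] [0.518 0.08  0.067] [0.589 0.127 0.104] [0.547 0.099 0.094]
133 [128 179  17  25] [0.497 0.133 0.065] [0.565 0.179 0.103] [0.525 0.153 0.09 ]
side 281
281 [266 154  32  26] [0.501 0.023 0.065] [0.616 0.171 0.113] [0.552 0.088 0.09 ]
rack ((0.5946312546730042, 0.1206977516412735), (0.1753869354724884, 0.17610639333724976), 22.53787612915039)
```

The empty hook points to about -89° and the gap's middle to about 174.5°, so the turret has to turn about 96° clockwise. The largest bangle is in the slot nearest the turret. I'll move above the knob first.

Call:
apply_moves(series=[[[37.3,-16.9,-2.5],[0,0,0]],[[37.3,-16.9,-2.5],[0,0,0]],[[37.3,-16.9,-2.5],[0,0,0]],[[37.3,-16.9,-2.5],[0,0,0]],[[37.3,-16.9,-2.5],[0,0,0]],[[37.3,-16.9,-2.5],[0,0,0]],[[37.3,-16.9,-2.5],[0,0,0]],[[37.3,-16.9,-2.5],[0,0,0]],[[37.3,-16.9,-2.5],[0,0,0]],[[37.3,-16.9,-2.5],[0,0,0]],[[37.3,-16.9,-2.5],[0,0,0]],[[37.3,-16.9,-2.5],[0,0,0]]], claw=0.45, newtons=8)

```text
t: 1.1
tool_pos: [0.538, -0.2629, 0.4344]
orientation: [-3.113, -0.419, 0.001]
force: [-0.6, -1.0, 0.3]
opening: 0.0418
gripper_force: 0.0
```

Run:
```python
from h import *
print(state()[1], state()[2].as_matrix().round(3).tolist())
img,W,c=cloud('wrist'); cv2.imwrite('pics/w1.png',img); np.save('pics/w1.npy',W)
print(c['extrinsics'].round(3).tolist(),c['fx'])
h=cv2.cvtColor(img,cv2.COLOR_BGR2HSV)
z=W[...,2]; near=np.hypot(W[...,0]-.556,W[...,1]+.297)<.06
m=near&(abs(z-.149)<.005); P=W[m]; print('hub',cv2.minEnclosingCircle(P[:,:2].astype(np.float32)),len(P))
m=near&(z>.165)&(z<.21); P=W[m]; print('knob',len(P), len(P) and (P.min(0),P.max(0),np.median(P,0)))
```

```text
[ 0.53796289 -0.26285128  0.43443924] [[0.964, 0.265, -0.001], [0.265, -0.964, 0.0], [-0.0, -0.0, -1.0]]
[[0.265, -0.964, -0.002, -0.396], [-0.924, -0.254, 0.286, 0.388], [-0.276, -0.074, -0.958, 0.549], [0.0, 0.0, 0.0, 1.0]] 272.2191029069281
hub ((0.5576254725456238, -0.29653602838516235), 0.05144636705517769) 6757
knob 412 (array([ 0.52882335, -0.273443  ,  0.16519368]), array([ 0.54723133, -0.25515972,  0.19510052]), array([ 0.54071301, -0.26353121,  0.19197734]))
```

View pics/w1.png

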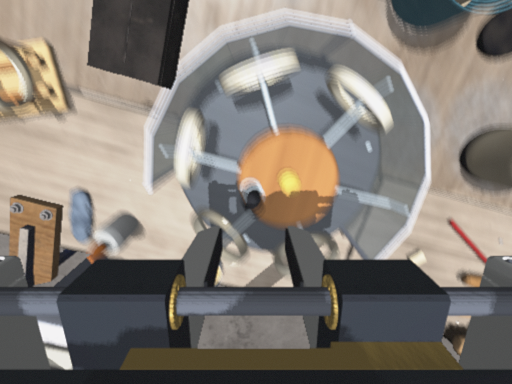

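The wrist view shows the hub centre at (288,175) and the knob at (252,192), which is about (0.538, -0.264) in the world frame. The empty hook's tip is near (405,207). Next I go down and grip the knob.

Call:
apply_moves(series=[[[-0.4,1.3,27.8],[0,0,0]],[[0,0,27.8],[0,0,0]],[[0,0,27.8],[0,0,0]],[[0,0,0],[0,0,0]]])

```text
t: 1.48
tool_pos: [0.535, -0.2646, 0.3439]
orientation: [-3.107, -0.419, 0.014]
force: [-0.3, 0.9, -1.7]
opening: 0.0418
gripper_force: 0.0
```

Call:
apply_moves(series=[[[0,0,0],[0,0,0]],[[0,0,0],[0,0,0]],[[0,0,0],[0,0,0]],[[0,0,0],[0,0,0]],[[0,0,0],[0,0,0]]], claw=0.1, newtons=8)

```text
t: 1.9
tool_pos: [0.5369, -0.2654, 0.3537]
orientation: [-3.113, -0.42, -0.002]
force: [-3.3, 6.8, 6.0]
opening: 0.0174
gripper_force: 8.0
```

Run:
```python
from h import *
t,p,r=state(); ax=np.array([.557,-.2967]); 
s=robot.read_state(); print(t,p,s['opening'],s['gripper_force'],s['force'])
v=p[:2]-ax; a0=np.arctan2(v[1],v[0]); print(np.degrees(a0),np.hypot(*v))
N=24; prev=p[:2]
out=[]
for i in range(1,N+1):
    a=np.radians(120.4)+(np.radians(24.5)-np.radians(120.4))*i/N
    q=ax+.038*np.array([np.cos(a),np.sin(a)]); d=r.inv().apply([*(q-prev),0])*1000; prev=q; out.append(d[:2].round(1).tolist())
print(out)
```

```text
1.9 [ 0.53692415 -0.2654499   0.35374428] 0.017354573422320493 8.00032636805554 [-3.30680936  6.78066082  6.01023314]
122.71770620627183 0.037143085939468114
[[3.8, -1.8], [2.6, -0.4], [2.6, -0.2], [2.6, -0.0], [2.6, 0.1], [2.6, 0.3], [2.6, 0.5], [2.6, 0.7], [2.5, 0.9], [2.4, 1.0], [2.4, 1.2], [2.3, 1.4], [2.2, 1.5], [2.1, 1.7], [1.9, 1.8], [1.8, 1.9], [1.7, 2.1], [1.5, 2.2], [1.4, 2.3], [1.2, 2.4], [1.0, 2.4], [0.9, 2.5], [0.7, 2.6], [0.5, 2.6]]
```

Call:
apply_moves(series=[[[1.3,-0.3,0],[0,0,0]],[[1.3,-0.3,0],[0,0,0]],[[1.3,-0.2,0],[0,0,0]],[[1.3,-0.2,0],[0,0,0]],[[2.6,-0.2,0],[0,0,0]],[[2.6,0,0],[0,0,0]],[[2.6,0.1,0],[0,0,0]],[[2.6,0.3,0],[0,0,0]],[[2.6,0.5,0],[0,0,0]],[[2.6,0.7,0],[0,0,0]],[[2.5,0.9,0],[0,0,0]],[[2.4,1.0,0],[0,0,0]]])

```text
t: 2.9
tool_pos: [0.563, -0.2597, 0.3538]
orientation: [-3.111, -0.421, -0.005]
force: [0.2, 11.5, 6.1]
opening: 0.0175
gripper_force: 8.0
```

Call:
apply_moves(series=[[[2.4,1.2,0],[0,0,0]],[[2.3,1.4,0],[0,0,0]],[[2.2,1.5,0],[0,0,0]],[[2.1,1.7,0],[0,0,0]],[[1.9,1.8,0],[0,0,0]],[[1.8,1.9,0],[0,0,0]],[[1.7,2.1,0],[0,0,0]],[[1.5,2.2,0],[0,0,0]],[[1.4,2.3,0],[0,0,0]],[[1.2,2.4,0],[0,0,0]],[[1.0,2.4,0],[0,0,0]],[[0.9,2.5,0],[0,0,0]]])

```text
t: 3.9
tool_pos: [0.5896, -0.2776, 0.3539]
orientation: [3.113, 0.421, 0.009]
force: [5.9, 4.9, 0.5]
opening: 0.0175
gripper_force: 8.0
```

Call:
apply_moves(series=[[[0.4,1.3,0],[0,0,0]],[[0.3,1.3,0],[0,0,0]],[[0.3,1.3,0],[0,0,0]],[[0.2,1.3,0],[0,0,0]],[[0,0,0],[0,0,0]],[[0,0,0],[0,0,0]],[[0,0,0],[0,0,0]]])

```text
t: 4.48
tool_pos: [0.5921, -0.2828, 0.354]
orientation: [3.112, 0.42, 0.009]
force: [7.0, 3.0, 0.5]
opening: 0.0175
gripper_force: 8.0
```

Run:
```python
from h import *
t,p,r=state(); ax=np.array([.557,-.2967]); s=robot.read_state(); print(t,p,s['opening'],s['gripper_force'],s['force'])
v=p[:2]-ax; print(np.degrees(np.arctan2(v[1],v[0])),np.hypot(*v))
img,W,c=cloud('top'); cv2.imwrite('pics/c2.png',cv2.resize(img[122:242,210:370],None,fx=4,fy=4))
```

```text
4.4833 [ 0.5920607  -0.28278528  0.35395283] 0.017508972718613368 8.000060989001554 [7.00274227 2.95333531 0.47731671]
21.646898186790846 0.037720975503701556
```

View pics/c2.png

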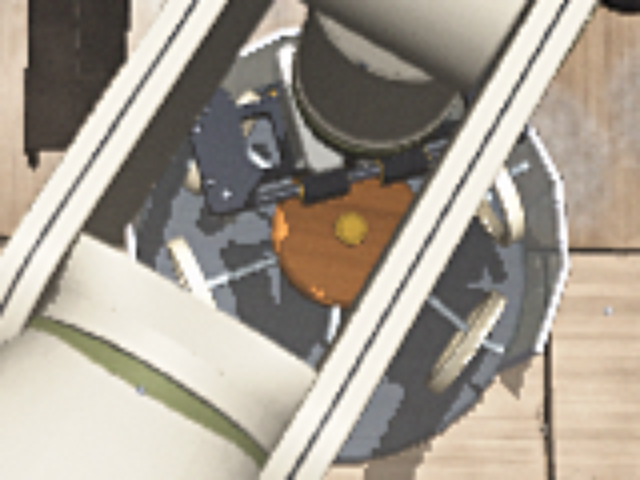

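Call:
apply_moves(series=[[[0,0,0],[0,0,0]],[[0,0,0],[0,0,0]],[[0,0,0],[0,0,0]],[[0,0,-25],[0,0,0]],[[0,0,-35],[0,0,0]],[[0,0,-35],[0,0,0]],[[0,0,0],[0,0,0]]], claw=0.45)

```text
t: 5.12
tool_pos: [0.5911, -0.2839, 0.4561]
orientation: [3.106, 0.418, 0.015]
force: [0.8, -0.3, 1.5]
opening: 0.0419
gripper_force: 0.0
```

Call:
apply_moves(series=[[[1.5,-36,-3],[0,0,0]],[[1.5,-36,-3],[0,0,0]],[[1.5,-36,-3],[0,0,0]],[[1.5,-36,-3],[0,0,0]],[[1.5,-36,-3],[0,0,0]],[[1.5,-36,-3],[0,0,0]],[[1.5,-36,-3],[0,0,0]],[[1.5,-36,-3],[0,0,0]],[[1.5,-33,-3],[0,0,0]],[[0,0,0],[0,0,0]],[[0,0,0],[0,0,0]],[[0,0,0],[0,0,-0.1]]])

```text
t: 6.12
tool_pos: [0.5186, 0.0295, 0.4735]
orientation: [3.088, 0.573, 0.001]
force: [0.5, -0.6, -0.0]
opening: 0.0419
gripper_force: 0.0
```

Call:
apply_moves(series=[[[0,0,0],[0,0,0]],[[0,0,0],[0,0,0]],[[0,0,0],[0,0,0]]])

```text
t: 6.37
tool_pos: [0.5188, 0.0288, 0.4731]
orientation: [3.09, 0.568, -0.0]
force: [0.3, -0.6, -0.6]
opening: 0.0416
gripper_force: 0.0
```

Run:
```python
from h import *
t,p,r=state(); print(t,p,r.as_matrix().round(3).tolist())
img,W,c=cloud('wrist'); cv2.imwrite('pics/w2.png',img); np.save('pics/w2.npy',W)
z=W[...,2]
m=(W[...,0]>.45)&(W[...,0]<.68)&(W[...,1]>.0)&(W[...,1]<.22)&(z>.075)&(z<.125)&bone(img)
m=cv2.morphologyEx(m.astype(np.uint8),cv2.MORPH_OPEN,np.ones((2,2)))
k=cv2.connectedComponentsWithStats(m)
for j in range(1,k[0]):
    Q=W[k[1]==j]
    if len(Q)>60:
        T=Q[Q[:,2]>Q[:,2].max()-.012][:,:2]; ev,V=np.linalg.eigh(np.cov(Q[:,:2].T))
        print(len(Q),k[2][j][:4],Q.min(0).round(3),Q.max(0).round(3),'rect',cv2.minAreaRect(Q[:,:2].astype(np.float32)),'toprect',cv2.minAreaRect(T.astype(np.float32)),np.degrees(np.arctan2(V[1,1],V[0,1])).round(1))
img,W,c=cloud('top'); cv2.imwrite('pics/c3.png',cv2.resize(img[122:242,120:360],None,fx=3.3,fy=3.3,interpolation=2)); np.save('pics/top3.npy',W)
```

```text
6.3667 [0.51881092 0.02879713 0.47314552] [[0.935, 0.356, -0.0], [0.356, -0.935, -0.0], [-0.0, 0.0, -1.0]]
564 [250  98  10  62] [nan nan nan] [nan nan nan] rect ((0.5711824297904968, 0.04535271227359772), (0.09540298581123352, 0.01234449166804552), 23.71010398864746) toprect ((0.0, 0.0), (0.0, 0.0), 0.0) nan
506 [205 102  13  55] [nan nan nan] [nan nan nan] rect ((0.5486640334129333, 0.09983654320240021), (0.08341304212808609, 0.017216341570019722), 14.520216941833496) toprect ((0.0, 0.0), (0.0, 0.0), 0.0) nan
431 [160 106  15  50] [nan nan nan] [nan nan nan] rect ((0.526161789894104, 0.1594005525112152), (0.07355110347270966, 0.02343437448143959), 18.31752586364746) toprect ((0.0, 0.0), (0.0, 0.0), 0.0) nan
```

View pics/w2.png

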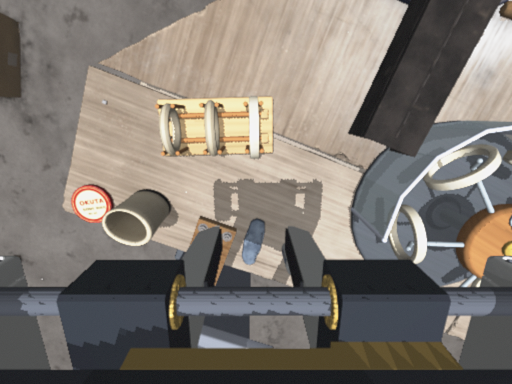

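View pics/c3.png

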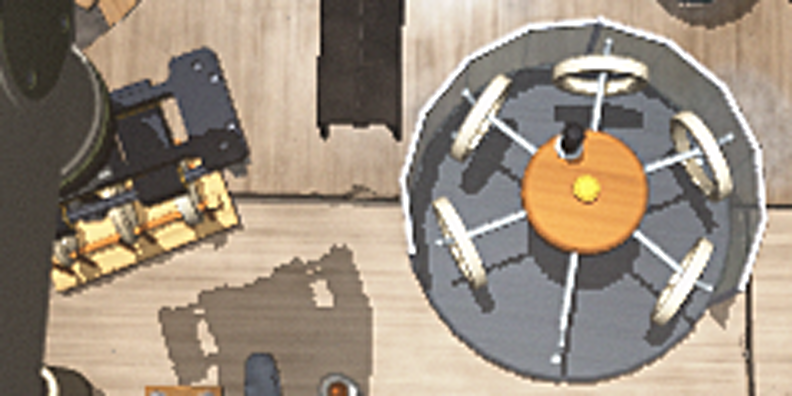

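The empty hook now points through the gap, with its tip at (556,358) in the crop. In the wrist view the big ring runs along columns 248-259 and is nearly aligned with the tool. I'll work out the exact offsets.

Run:
```python
from h import *
c=robot.calibration('top'); ax=np.array([.557,-.2967])
for n,u,v,z in [('hook',120+556/3.3,122+358/3.3,.151),('gL',120+410/3.3,122+245/3.3,.135),('gR',120+738/3.3,122+292/3.3,.135),('pin',120+587/3.3,122+187/3.3,.157),('knob',120+574/3.3,122+130/3.3,.193)]:
    p=ray(c,u,v,z)[:2]-ax; print(n,(p+ax).round(4),np.hypot(*p).round(3),np.degrees(np.arctan2(p[1],p[0])).round(1))
W=np.load('pics/w2.npy'); img=cv2.imread('pics/w2.png')
u=np.zeros(W.shape[:2],bool); u[90:165,243:266]=1
with np.errstate(invalid='ignore'): m=u&(W[...,2]>.07)&(W[...,2]<.125)&bone(img)
Q=W[m]; t,p,r=state(); print(len(Q))
L=r.inv().apply(Q-p)*1000   # tool mm
print('ztop',np.percentile(Q[:,2],[50,90,98]))
for lo in range(int(L[:,0].min()),int(L[:,0].max())+1,10):
    s=L[(L[:,0]>=lo)&(L[:,0]<lo+10)]
    if len(s)>5: print(lo,len(s),'y',np.percentile(s[:,1],[3,50,97]).round(1),'z',np.percentile(s[:,2],[3,50]).round(1))
vv,uu=np.where(m); 
for z in (.073,): 
  cw=robot.calibration('wrist')
  for v_,u_ in((vv.min(),254),(vv.max(),254)): print('end',v_,r.inv().apply(ray(cw,u_,v_,z)-p)*1000)
```

```text
hook [ 0.4199 -0.2736] 0.139 170.4
gL [ 0.5106 -0.1562] 0.148 108.3
gR [ 0.4764 -0.4221] 0.149 -122.7
pin [ 0.5564 -0.2977] 0.001 -120.8
knob [ 0.5938 -0.2835] 0.039 19.8
567
ztop [0.10677437 0.11124785 0.11196274]
22 49 y [-3.5  1.2  6.5] z [374.  378.9]
32 63 y [-4.   1.2  6.3] z [366.  369.1]
42 72 y [-3.8  1.2  6.2] z [361.8 364.6]
52 72 y [-3.8  1.2  6.1] z [360.8 362.2]
62 81 y [-3.7  1.2  6.1] z [360.9 362.4]
72 77 y [-4.9  1.2  6.1] z [362.6 365.3]
82 91 y [-5.   1.2  6.1] z [366.8 371.4]
92 62 y [-5.1 -0.1  5. ] z [377.3 383.3]
end 97 [101.30124926   0.77405254 400.14280342]
end 158 [ 20.7264857    0.86524234 400.16888022]
```

Call:
apply_moves(series=[[[20,0.4,20],[0,0,0]],[[20,0.4,25],[0,0,0]],[[21,0.4,25],[0,0,0]],[[0,0,30],[0,0,0]],[[0,0,30],[0,0,0]],[[0,0,22],[0,0,0]],[[0,0,8],[0,0,0]],[[0,0,0],[0,0,0]],[[0,0,0],[0,0,0]],[[0,0,0],[0,0,0]]])

```text
t: 7.3
tool_pos: [0.5768, 0.0505, 0.3157]
orientation: [3.088, 0.574, 0.005]
force: [1.0, -0.6, -0.3]
opening: 0.0419
gripper_force: 0.0
```

Run:
```python
from h import *
t,p,r=state(); print(t,p,r.as_matrix().round(3).tolist(),robot.read_state()['force'])
img,W,c=cloud('wrist'); cv2.imwrite('pics/w3.png',img)
u=bone(img)
with np.errstate(invalid='ignore'): m=(np.hypot(W[...,0]-p[0],W[...,1]-p[1])<.05)&(W[...,2]>.07)&(W[...,2]<.122)&u
L=r.inv().apply(W[m]-p)*1000; L=L[abs(L[:,1])<14]
print('ztop',np.percentile(p[2]-L[:,2]/1000,[90,98,100]))
for lo in range(-45,45,10):
    s=L[(L[:,0]>=lo)&(L[:,0]<lo+10)]
    if len(s)>5: print(lo,len(s),np.percentile(s[:,1],[3,50,97]).round(1),np.percentile(s[:,2],[3,50]).round(1))
```

```text
7.3 [0.576774   0.05053959 0.31566783] [[0.933, 0.359, 0.003], [0.359, -0.933, 0.0], [0.003, 0.001, -1.0]] [ 1.04202274 -0.56324294 -0.26078545]
ztop [0.11109029 0.11186796 0.11307765]
-35 76 [-4.8  0.6  6.2] [211.3 214.8]
-25 131 [-4.8  0.6  6. ] [206.5 208.5]
-15 169 [-4.7  0.6  5.8] [203.9 205.4]
-5 201 [-5.3 -0.2  5.7] [203.3 204.6]
5 223 [-5.3  0.5  5.7] [204.4 206.1]
15 239 [-5.3 -0.2  5. ] [207.7 210.5]
25 247 [-5.5 -0.2  5.1] [214.2 219.7]
35 137 [-5.9 -1.   4.5] [226.7 233.3]
```

View pics/w3.png

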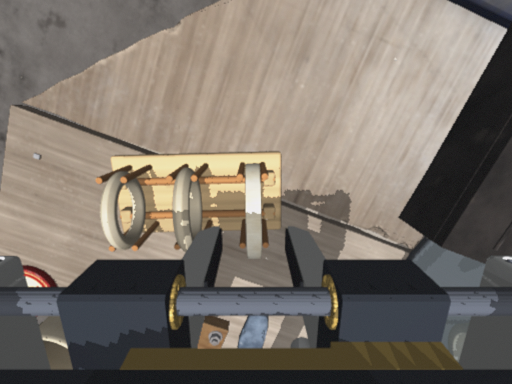

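Call:
apply_moves(series=[[[-2,0,12],[0,0,0]],[[0,0,13],[0,0,0]],[[0,0,0],[0,0,0]],[[0,0,0],[0,0,0]],[[0,0,0],[0,0,0]]])

```text
t: 7.77
tool_pos: [0.5739, 0.05, 0.2879]
orientation: [-3.088, -0.574, 0.001]
force: [-0.3, -0.5, -0.5]
opening: 0.0417
gripper_force: 0.0
```

Call:
apply_moves(series=[[[0,0,0],[0,0,0]],[[0,0,0],[0,0,0]],[[0,0,0],[0,0,0]],[[0,0,0],[0,0,0]],[[0,0,0],[0,0,0]],[[0,0,0],[0,0,0]]], claw=0.05, newtons=15)

```text
t: 8.27
tool_pos: [0.5741, 0.05, 0.2885]
orientation: [3.089, 0.574, 0.0]
force: [-0.2, -0.1, 0.0]
opening: 0.0115
gripper_force: 15.0
```

The grip may be 1 to 1.5 mm too deep, so I'll regrip slightly higher.

Call:
apply_moves(series=[[[0,0,0],[0,0,0]],[[0,0,0],[0,0,0]],[[0,0,-1.3],[0,0,0]],[[0,0,0],[0,0,0]],[[0,0,0],[0,0,0]]], claw=0.25)

```text
t: 8.68
tool_pos: [0.5741, 0.05, 0.2898]
orientation: [3.089, 0.574, 0.0]
force: [0.4, 0.2, -0.6]
opening: 0.0233
gripper_force: 0.0
```

Call:
apply_moves(series=[[[0,0,0],[0,0,0]],[[0,0,0],[0,0,0]],[[0,0,0],[0,0,0]],[[0,0,0],[0,0,0]],[[0,0,0],[0,0,0]]], claw=0.05, newtons=15)

```text
t: 9.1
tool_pos: [0.5741, 0.05, 0.2896]
orientation: [-3.089, -0.574, 0.0]
force: [-0.0, -1.0, -0.5]
opening: 0.0115
gripper_force: 15.0
```

Call:
apply_moves(series=[[[0,0,-5],[0,0,0]],[[0,0,-15],[0,0,0]],[[0,0,-25],[0,0,0]],[[0,0,-30],[0,0,0]],[[0,0,-35],[0,0,0]],[[0,0,-35],[0,0,0]],[[0,0,-10],[0,0,0]],[[0,0,0],[0,0,0]],[[0,0,0],[0,0,0]],[[0,0,0],[0,0,0]]])

```text
t: 9.93
tool_pos: [0.5737, 0.05, 0.4424]
orientation: [-3.088, -0.574, 0.005]
force: [-0.8, 0.3, -0.8]
opening: 0.0113
gripper_force: 15.0
```

Run:
```python
from h import *
t,p,r=state(); s=robot.read_state(); print(t,p,s['opening'],s['gripper_force'],s['q'],s['force'])
img,W,c=cloud('side'); cv2.imwrite('pics/s4.png',img)
with np.errstate(invalid='ignore'): m=(np.hypot(W[...,0]-p[0],W[...,1]-p[1])<.06)&(W[...,2]>.13)&(W[...,2]<.24)&bone(img)
k=cv2.connectedComponentsWithStats(m.astype(np.uint8))
for j in range(1,k[0]):
    Q=W[k[1]==j]
    if len(Q)>20: print(k[2][j],Q.min(0).round(4),Q.max(0).round(4))
y0=int(np.where(m)[0].mean());x0=int(np.where(m)[1].mean()); cv2.imwrite('pics/c4.png',cv2.resize(img[max(0,y0-50):y0+50,x0-60:x0+60],None,fx=5,fy=5,interpolation=2)); print(x0,y0)
ax=np.array([.557,-.2967])
for rad in (.20,.092):
  q=ax+rad*np.array([np.cos(np.radians(171)),np.sin(np.radians(171))]); print(rad,q, (q-p[:2]))
```

```text
9.9333 [0.57372058 0.04997403 0.44237251] 0.011302707343980502 14.999056876986288 [-2.13956269e-03  5.39882321e-02  1.50116090e+00  7.46378531e-06
  1.58958487e+00  1.20086241e+00] [-0.83236717  0.27427882 -0.75961705]
[281 136  18  10  41] [0.5568 0.0358 0.1854] [0.613  0.0635 0.2138]
287 140
0.2 [ 0.35946233 -0.26541311] [-0.21425825 -0.31538714]
0.092 [ 0.46613267 -0.28230803] [-0.10758791 -0.33228206]
```

View pics/c4.png

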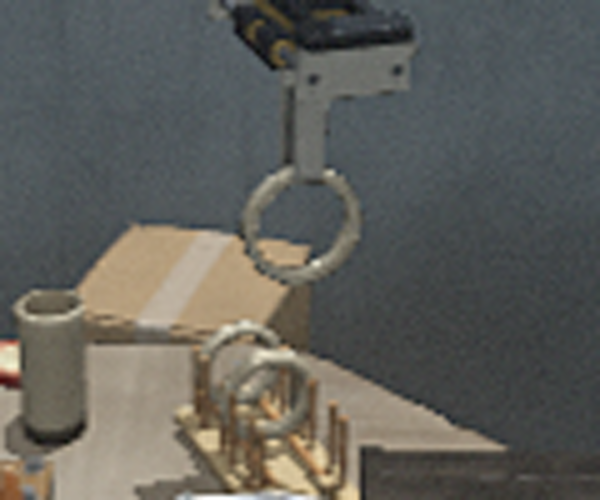

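The side view shows the ring hanging from the fingers at (310,165) in the crop, gripped only in the rim, and the other two are still in the rack. I'll carry it to outside the gap and turn it.

Call:
apply_moves(series=[[[-12,8.3,0],[0,0,0]],[[-26,18,0],[0,0,0]],[[-28.9,20,0],[0,0,0]],[[-28.9,20,0],[0,0,0]],[[-28.9,20,0],[0,0,0]],[[-28.9,20,0],[0,0,0]],[[-28.9,20,0],[0,0,0]],[[-28.9,20,0],[0,0,0]],[[-28.9,20,0],[0,0,0]],[[-28.9,20,0],[0,0,0]],[[-26,18,0],[0,0,0]],[[-18,12.5,0],[0,0,0]]])

```text
t: 10.98
tool_pos: [0.3579, -0.2665, 0.4425]
orientation: [-3.087, -0.572, 0.004]
force: [1.2, -0.9, 0.2]
opening: 0.011
gripper_force: 15.0
```

Call:
apply_moves(series=[[[0,0,0],[0,0,-0.1045]],[[0,0,0],[0,0,-0.1045]],[[0,0,0],[0,0,-0.1045]],[[0,0,0],[0,0,-0.1045]],[[0,0,0],[0,0,-0.1045]],[[0,0,0],[0,0,-0.1045]],[[0,0,0],[0,0,-0.1045]],[[0,0,0],[0,0,-0.1045]],[[0,0,0],[0,0,-0.1045]],[[0,0,0],[0,0,-0.1045]],[[0,0,0],[0,0,0]],[[0,0,0],[0,0,0]]])

```text
t: 11.98
tool_pos: [0.3596, -0.2648, 0.443]
orientation: [-2.391, -2.034, 0.001]
force: [0.4, -0.1, -0.3]
opening: 0.0111
gripper_force: 15.0
```

Call:
apply_moves(series=[[[0,0,0],[0,0,0]],[[0,0,0],[0,0,0]]])

```text
t: 12.15
tool_pos: [0.3597, -0.2649, 0.444]
orientation: [-2.392, -2.036, 0.0]
force: [0.5, 0.3, -0.5]
opening: 0.0108
gripper_force: 15.0
```

Run:
```python
from h import *
t,p,r=state(); s=robot.read_state(); print(t,p,r.as_matrix().round(3).tolist(),s['opening'],s['q'])
img,W,c=cloud('wrist'); cv2.imwrite('pics/w5.png',img);np.save('pics/w5.npy',W)
ax=np.array([.557,-.2967])
q=ax+.092*np.array([np.cos(np.radians(171)),np.sin(np.radians(171))])
print(r.inv().apply([*(q-p[:2]),0])*1000)
```

```text
12.15 [ 0.35970842 -0.26488603  0.44401432] [[0.16, 0.987, -0.001], [0.987, -0.16, 0.001], [0.001, -0.001, -1.0]] 0.010758812895859374 [-7.49593219e-01 -3.07640725e-01  1.82958005e+00 -1.81744040e-05
  1.62074250e+00 -5.89088440e-01]
[-1.89591866e-01  1.07840636e+02 -9.88590396e-02]
```

View pics/w5.png

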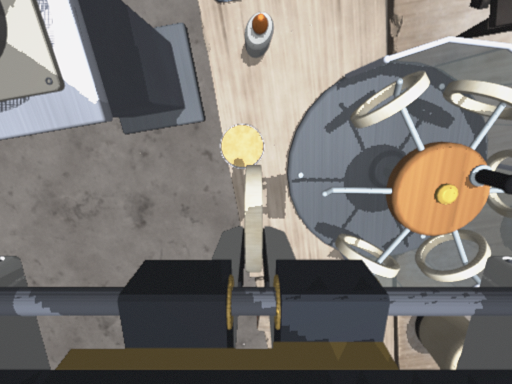

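The wrist view shows the hook tip at (325,193), the hub pin at (446,193) and the rod level at row ~190. I'll turn these into tool coordinates.

Run:
```python
from h import *
t,p,r=state(); c=robot.calibration('wrist'); W=np.load('pics/w5.npy'); img=cv2.imread('pics/w5.png')
for n,u,v,z in [('tip',325,193,.151),('rod',365,191,.137),('pin',446,193,.160)]:
    P=ray(c,u,v,z); print(n,(r.inv().apply(P-p)*1000).round(1),P.round(4), W[v,u].round(3))
with np.errstate(invalid='ignore'): m=(np.hypot(W[...,0]-.557,W[...,1]+.297)<.06)&(abs(W[...,2]-.149)<.004)
P=W[m]; (a,b),rr=cv2.minEnclosingCircle(P[:,:2].astype(np.float32)); print('hub',a,b,rr,(r.inv().apply([a-p[0],b-p[1],0])*1000).round(1))
with np.errstate(invalid='ignore'): m=(np.hypot(W[...,0]-p[0],W[...,1]-p[1])<.06)&(W[...,2]>.19)&bone(img)
L=r.inv().apply(W[m]-p)*1000; L=L[abs(L[:,1])<12]
for lo in range(-40,50,10):
    s=L[(L[:,0]>=lo)&(L[:,0]<lo+10)]
    if len(s)>5: print(lo,len(s),np.percentile(s[:,1],[3,50,97]).round(1),np.percentile(s[:,2],[3,50]).round(1))
ys,xs=np.where((np.array(bone(img)))[150:245,240:270]); print(ys.min()+150)
P=ray(c,254,165,p[2]-.1775-.041); print('far edge',(r.inv().apply(P-p)*1000).round(1))
```

```text
tip [  0.7  75.2 293.2] [ 0.4339 -0.2761  0.151 ] [ 0.434 -0.276  0.152]
rod [ -1.1 122.7 307.1] [ 0.4806 -0.2854  0.137 ] [ 0.479 -0.284  0.14 ]
pin [  3.3 195.1 284.1] [ 0.5527 -0.2926  0.16  ] [ 0.553 -0.293  0.159]
hub 0.5572844743728638 -0.29609838128089905 0.05136655271053314 [ 7.e-01  2.e+02 -1.e-01]
-40 12 [-2.9  0.9  4.7] [193.8 194.1]
-30 91 [-5.1 -0.2  5.4] [184.7 187.7]
-20 167 [-5.5 -0.2  5.2] [180.4 182.2]
-10 220 [-5.4 -0.2  5. ] [177.6 179.3]
0 259 [-5.3 -0.2  5.1] [177.6 178.8]
10 293 [-5.3  0.4  5.5] [178.7 180.6]
20 478 [-5.3  1.7  5.7] [ 83.8 184.2]
30 368 [-5.4  0.5  5.4] [ 84.6 195. ]
40 149 [-5.2  0.5  5.4] [203.8 209.9]
150
far edge [ 43.7   0.6 218.5]
```

Call:
apply_moves(series=[[[0.5,0,20],[0,0,0]],[[0,0,30],[0,0,0]],[[0,0,25],[0,0,0]],[[0,0,15],[0,0,0]],[[0,0,3],[0,0,0]],[[0,0,0],[0,0,0]],[[0,0,0],[0,0,0]],[[0,0,0],[0,0,0]]])

```text
t: 12.87
tool_pos: [0.3603, -0.2648, 0.3534]
orientation: [2.388, 2.037, 0.001]
force: [-0.3, -0.2, -0.8]
opening: 0.0113
gripper_force: 15.0
```

Call:
apply_moves(series=[[[0,6,0],[0,0,0]],[[0,12,0],[0,0,0]],[[0,12,0],[0,0,0]],[[0,12,0],[0,0,0]],[[0,12,0],[0,0,0]],[[0,12,0],[0,0,0]],[[0,12,0],[0,0,0]],[[0,12,0],[0,0,0]],[[0,10,0],[0,0,0]],[[0,8,0],[0,0,0]],[[0,0,0],[0,0,0]],[[0,0,0],[0,0,0]]])

```text
t: 13.87
tool_pos: [0.4669, -0.2815, 0.352]
orientation: [2.389, 2.04, -0.0]
force: [0.1, 1.2, -0.6]
opening: 0.0112
gripper_force: 15.0
```

Run:
```python
from h import *
t,p,r=state(); s=robot.read_state(); print(t,p,s['opening'],s['force'])
img,W,c=cloud('side'); cv2.imwrite('pics/s6.png',img); a=cv2.resize(img[170:290,215:345],(600,554),interpolation=2); cv2.imwrite('pics/c6.png',a)
```

```text
13.8667 [ 0.46689421 -0.28149122  0.35195648] 0.011227831205244811 [ 0.14396151  1.15490497 -0.62242726]
```

View pics/c6.png

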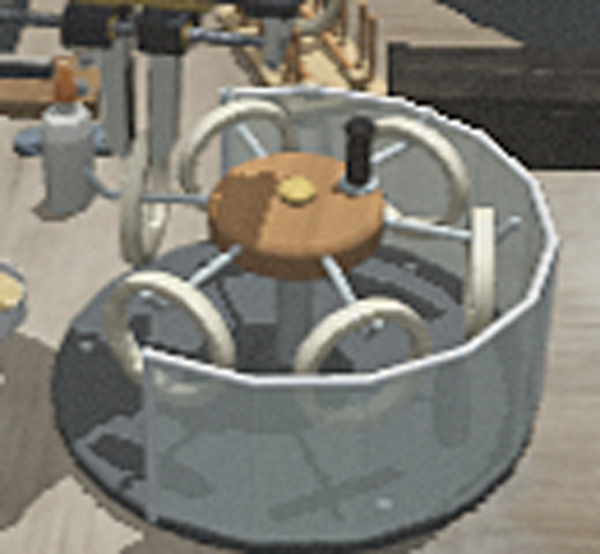

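The rod passes through the ring's hole, with the hook tip at (90,180) and the ring at (145,200). Now I lower it.

Call:
apply_moves(series=[[[0,0,4],[0,0,0]],[[0,0,5],[0,0,0]],[[0,0,5],[0,0,0]],[[0,0,4],[0,0,0]],[[0,0,2],[0,0,0]],[[0,0,1.5],[0,0,0]],[[0,0,1],[0,0,0]],[[0,0,0],[0,0,0]],[[0,0,0],[0,0,0]],[[0,0,0],[0,0,0]]])

```text
t: 14.75
tool_pos: [0.4666, -0.2815, 0.3294]
orientation: [2.389, 2.039, 0.0]
force: [-0.5, 0.2, -0.8]
opening: 0.0112
gripper_force: 15.0
```

Call:
apply_moves(series=[[[0,0,1],[0,0,0]],[[0,0,0],[0,0,0]],[[0,0,0],[0,0,0]]])

```text
t: 15.0
tool_pos: [0.4665, -0.2814, 0.3281]
orientation: [-2.39, -2.039, 0.0]
force: [-0.5, -0.4, -0.6]
opening: 0.0113
gripper_force: 15.0
```

Call:
apply_moves(series=[[[0,0,0.7],[0,0,0]],[[0,0,0.5],[0,0,0]],[[0,0,0],[0,0,0]],[[0,0,0],[0,0,0]]])

```text
t: 15.33
tool_pos: [0.4666, -0.2815, 0.3272]
orientation: [2.39, 2.039, 0.0]
force: [0.0, 0.3, 1.4]
opening: 0.0114
gripper_force: 15.0
```

Call:
apply_moves(series=[[[0,0,0],[0,0,0]],[[0,0,0],[0,0,0]],[[0,0,0],[0,0,0]],[[0,0,0],[0,0,0]],[[0,0,0],[0,0,0]],[[0,0,0],[0,0,0]]], claw=0.19, newtons=5)

```text
t: 15.83
tool_pos: [0.4665, -0.2814, 0.3269]
orientation: [-2.39, -2.039, 0.0]
force: [0.4, -0.7, 0.2]
opening: 0.0178
gripper_force: 0.0
```

Run:
```python
from h import *
t,p,r=state(); s=robot.read_state(); print(t,p,s['opening'],s['gripper_force'],s['force'])
img,W,c=cloud('side'); a=cv2.resize(img[170:290,215:345],(600,554),interpolation=2); cv2.imwrite('pics/c7.png',a[:350,:300])
```

```text
15.8333 [ 0.4665178  -0.28143207  0.32686573] 0.017765997784181052 0.0 [ 0.4329146  -0.72477402  0.19134883]
```

View pics/c7.png

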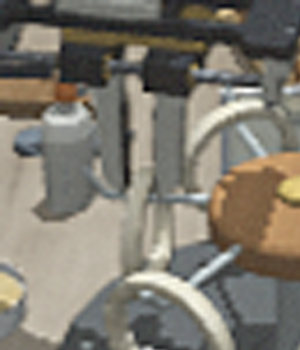

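I've now viewed 12 pictures, over the limit of 10, so from here I'll check by numbers only. The ring was on the hook at (145,220) in that view. I'll lift straight off and check it by depth.

Call:
apply_moves(series=[[[0,0,-2],[0,0,0]],[[0,0,-3],[0,0,0]],[[0,0,-4],[0,0,0]],[[0,0,-6],[0,0,0]],[[0,0,-10],[0,0,0]],[[0,0,-20],[0,0,0]],[[0,0,-30],[0,0,0]],[[0,0,-35],[0,0,0]],[[0,-30,-10],[0,0,0]],[[0,-35,0],[0,0,0]],[[0,-35,0],[0,0,0]],[[0,0,0],[0,0,0]]])

```text
t: 16.88
tool_pos: [0.364, -0.2647, 0.4479]
orientation: [-2.391, -2.038, 0.002]
force: [-0.8, -0.8, 0.5]
opening: 0.0176
gripper_force: 0.0
```

Call:
apply_moves(series=[[[0,0,0],[0,0,0]],[[0,0,0],[0,0,0]],[[0,0,0],[0,0,0]],[[0,0,0],[0,0,0]],[[0,0,0],[0,0,0]],[[0,0,0],[0,0,0]],[[0,0,0],[0,0,0]],[[0,0,0],[0,0,0]],[[0,0,0],[0,0,0]],[[0,0,0],[0,0,0]],[[0,0,0],[0,0,0]],[[0,0,0],[0,0,0]]])

```text
t: 17.88
tool_pos: [0.3678, -0.2657, 0.447]
orientation: [2.39, 2.039, 0.0]
force: [-0.7, 0.3, 0.7]
opening: 0.0177
gripper_force: 0.0
```

Run:
```python
from h import *
t,p,r=state(); print(t,p,robot.read_state()['force'])
ax=np.array([.557,-.2965]); a=np.radians(171); o=np.array([np.cos(a),np.sin(a)]); tn=np.array([-o[1],o[0]])
for k in range(2):
  for n in('wrist','side'):
    img,W,c=cloud(n); d=W[...,:2]-ax
    with np.errstate(invalid='ignore'): m=(abs(d@o-.1)<.03)&(abs(d@tn)<.05)&(W[...,2]>.055)&(W[...,2]<.17)&bone(img)
    Q=np.c_[(d[m])@o,(d[m])@tn,W[...,2][m]]
    print(n,len(Q),np.percentile(Q,[2,50,98],axis=0).round(4).tolist() if len(Q) else '')
    if k==0:
      D=np.linalg.norm(d,axis=-1)
      with np.errstate(invalid='ignore'): mm=(D<.126)&(D>.09)&(W[...,2]>.142)&(W[...,2]<.152)&bone(img)
      ang=np.degrees(np.arctan2(d[mm][:,1],d[mm][:,0]))-171; print('tops near',np.histogram((ang+30)%360,bins=6,range=(0,360))[0])
```

```text
17.8833 [ 0.36775217 -0.26569487  0.44695712] [-0.69118086  0.33139346  0.73695378]
wrist 1365 [[0.0757, -0.0394, 0.0755], [0.091, -0.002, 0.1379], [0.1201, 0.0314, 0.1499]]
tops near [406  38 410   0 418 617]
side 201 [[0.0758, -0.0334, 0.0762], [0.0886, 0.0026, 0.1334], [0.1203, 0.0406, 0.1485]]
tops near [34 53 55 38 42 45]
wrist 1363 [[0.0757, -0.0392, 0.0755], [0.0911, -0.0021, 0.138], [0.1206, 0.0314, 0.1501]]
side 202 [[0.0748, -0.0339, 0.0763], [0.0885, 0.0026, 0.1317], [0.1207, 0.0408, 0.1488]]
```

Run:
```python
from h import *
ax=np.array([.5570,-.2965]); a=np.radians(171); o=np.array([np.cos(a),np.sin(a)]); tn=np.array([-o[1],o[0]])
img,W,c=cloud('wrist'); d=W[...,:2]-ax; D=np.linalg.norm(d,axis=-1); z=W[...,2]
with np.errstate(invalid='ignore'):
  hb=(D<.06)&(abs(z-.149)<.003); print('hub',cv2.minEnclosingCircle(W[hb][:,:2].astype(np.float32)))
  m=(abs(d@o-.09)<.02)&(abs(d@tn)<.05)&(z>.06)&(z<.17)&bone(img)
Q=np.c_[d[m]@o,d[m]@tn,z[m]]
for lo in np.arange(-.04,.045,.01):
    s=Q[(Q[:,1]>=lo)&(Q[:,1]<lo+.01)&(Q[:,2]>.105)]
    if len(s)>5: print(round(lo,3),len(s),np.percentile(s[:,0],[3,50,97]).round(4),np.percentile(s[:,2],[50,97]).round(4))
s=Q[Q[:,2]<.1]; print('low',len(s),np.percentile(s,[3,50,97],axis=0).round(4).tolist())
```

```text
hub ((0.5565569400787354, -0.29591330885887146), 0.050864558666944504)
-0.04 120 [0.0853 0.0909 0.0961] [0.1284 0.1348]
-0.03 131 [0.0862 0.0919 0.0969] [0.1397 0.1438]
-0.02 115 [0.0871 0.0924 0.0974] [0.1461 0.1483]
-0.01 195 [0.072  0.0934 0.108 ] [0.1476 0.1499]
0.0 147 [0.0729 0.0929 0.1074] [0.1482 0.1497]
0.01 92 [0.0868 0.0925 0.0977] [0.1463 0.1481]
0.02 68 [0.0864 0.0919 0.0972] [0.1411 0.1444]
0.03 33 [0.086  0.0917 0.0964] [0.1336 0.1368]
low 370 [[0.0816, -0.0254, 0.0745], [0.0876, 0.0018, 0.0797], [0.0925, 0.0305, 0.0963]]
```

The ring hangs at a radius of about 0.090 m, which is inside the limit by only about 4 mm. I'll turn the hand 90°, straddle the rod behind the ring and nudge the ring outward towards the seat.

Call:
apply_moves(series=[[[0,0,0],[0,0,0.12]],[[0,0,0],[0,0,0.12]],[[0,0,0],[0,0,0.12]],[[0,0,0],[0,0,0.12]],[[0,0,0],[0,0,0.12]],[[0,0,0],[0,0,0.12]],[[0,0,0],[0,0,0.12]],[[0,0,0],[0,0,0.12]],[[0,0,0],[0,0,0.12]],[[0,0,0],[0,0,0.12]],[[0,0,0],[0,0,0.12]],[[0,0,0],[0,0,0.12]]], claw=0.27)

```text
t: 19.13
tool_pos: [0.3677, -0.2657, 0.4469]
orientation: [-3.141, 0.052, -0.0]
force: [0.2, -0.2, -0.2]
opening: 0.0251
gripper_force: 0.0
```

Call:
apply_moves(series=[[[0,0,0],[0,0,0.12]],[[0,0,0],[0,0,0.01]],[[20,0,0],[0,0,0]],[[30,0,0],[0,0,0]],[[30,0,0],[0,0,0]],[[25,0,0],[0,0,0]],[[15,0,0],[0,0,0]],[[0,0,0],[0,0,0]],[[0,0,0],[0,0,0]],[[0,0,0],[0,0,0]],[[0,0,0],[0,0,0]]])

```text
t: 20.05
tool_pos: [0.4855, -0.2845, 0.4471]
orientation: [3.132, -0.246, -0.0]
force: [-0.1, 0.1, 0.3]
opening: 0.0253
gripper_force: 0.0
```

Run:
```python
from h import *
t,p,r=state(); s=robot.read_state(); print(t,p,s['opening'],r.as_matrix().round(3).tolist())
d=p[:2]-[.5568,-.2962]; a=np.radians(171); print('r',d@[np.cos(a),np.sin(a)],'tan',d@[-np.sin(a),np.cos(a)])
```

```text
20.05 [ 0.48547137 -0.28447115  0.44713528] 0.025320335134978236 [[0.988, -0.156, -0.0], [-0.156, -0.988, -0.0], [-0.0, 0.0, -1.0]]
r 0.07228525394954867 tan -0.0004261953963917726
```

Call:
apply_moves(series=[[[0,0,20],[0,0,0]],[[0,0,30],[0,0,0]],[[0,0,30],[0,0,0]],[[0,0,25],[0,0,0]],[[0,0,15],[0,0,0]],[[0,0,8],[0,0,0]],[[0,0,0],[0,0,0]],[[0,0,0],[0,0,0]],[[0,0,0],[0,0,0]]])

```text
t: 20.8
tool_pos: [0.4866, -0.2849, 0.3209]
orientation: [3.13, -0.247, 0.004]
force: [0.6, 0.5, 1.3]
opening: 0.0252
gripper_force: 0.0
```

Call:
apply_moves(series=[[[-1.5,0,0],[0,0,0]],[[-1.5,0,0],[0,0,0]],[[-1.5,0,0],[0,0,0]],[[-1.5,0,0],[0,0,0]],[[-1.5,0,0],[0,0,0]],[[-1.5,0,0],[0,0,0]],[[-1.5,0,0],[0,0,0]],[[-1.5,0,0],[0,0,0]],[[-1,0,0],[0,0,0]],[[-1,0,0],[0,0,0]],[[-1,0,0],[0,0,0]],[[0,0,0],[0,0,0]]])

```text
t: 21.8
tool_pos: [0.4713, -0.2821, 0.3189]
orientation: [-3.132, 0.247, 0.0]
force: [0.7, 0.4, 0.4]
opening: 0.0252
gripper_force: 0.0
```

Call:
apply_moves(series=[[[0,0,0],[0,0,0]],[[4,0,0],[0,0,0]],[[6,0,0],[0,0,0]],[[3,0,-5],[0,0,0]],[[0,0,-15],[0,0,0]],[[0,0,-25],[0,0,0]],[[0,0,-35],[0,0,0]],[[0,0,-35],[0,0,0]],[[-30,0,-15],[0,0,0]],[[-40,0,0],[0,0,0]],[[-40,0,0],[0,0,0]],[[-40,0,0],[0,0,0]]])

```text
t: 22.8
tool_pos: [0.3353, -0.2603, 0.4497]
orientation: [3.131, -0.245, 0.001]
force: [-0.7, -0.6, 1.0]
opening: 0.0253
gripper_force: 0.0
```

Call:
apply_moves(series=[[[0,0,0],[0,0,0]],[[0,0,0],[0,0,0]],[[0,0,0],[0,0,0]],[[0,0,0],[0,0,0]],[[0,0,0],[0,0,0]],[[0,0,0],[0,0,0]],[[0,0,0],[0,0,0]],[[0,0,0],[0,0,0]],[[0,0,0],[0,0,0]],[[0,0,0],[0,0,0]],[[0,0,0],[0,0,0]],[[0,0,0],[0,0,0]]])

```text
t: 23.8
tool_pos: [0.3362, -0.2607, 0.449]
orientation: [3.132, -0.247, 0.0]
force: [-0.8, -0.2, 0.7]
opening: 0.025
gripper_force: 0.0
```

```bash
cat > m.py <<'E'
from h import *
t,p,r=state(); print(t,p)
ax=np.array([.5568,-.2962]); a=np.radians(171); o=np.array([np.cos(a),np.sin(a)]); tn=np.array([-o[1],o[0]])
for n in('top','side'):
    img,W,c=cloud(n); cv2.imwrite(f'pics/end_{n}.png',img); d=W[...,:2]-ax; D=np.linalg.norm(d,axis=-1); z=W[...,2]
    with np.errstate(invalid='ignore'):
        m=(abs(d@o-.095)<.035)&(abs(d@tn)<.05)&(abs(d@tn)>.006)&(z>.06)&(z<.17)&bone(img)
        Q=np.c_[d[m]@o,d[m]@tn,z[m]]; print(n,len(Q),np.percentile(Q,[3,50,97],axis=0).round(4).tolist())
        for lo,hi in((.06,.1),(.1,.125),(.125,.155)):
            s=Q[(Q[:,2]>lo)&(Q[:,2]<hi)]
            if len(s)>4: print(lo,len(s),np.median(s,0).round(4))
        mm=(D<.126)&(D>.085)&(z>.14)&(z<.153)&bone(img)
    print('tops',np.histogram((np.degrees(np.arctan2(d[mm][:,1],d[mm][:,0]))-141)%360,bins=6,range=(0,360))[0])
    if n=='top':
        h=cv2.cvtColor(img,cv2.COLOR_BGR2HSV)
        for j in (1,2,3,4): pass
E
python3 m.py
```

```text
23.8 [ 0.33615814 -0.2606914   0.44896168]
top 77 [[0.0974, -0.0385, 0.0769], [0.1034, -0.0195, 0.1395], [0.1076, 0.0099, 0.1491]]
0.06 12 [ 0.1055 -0.0136  0.078 ]
0.1 6 [ 0.1034 -0.0384  0.1196]
0.125 59 [ 0.1023 -0.0195  0.1426]
tops [64 97 94 81 82 96]
side 163 [[0.0943, -0.0354, 0.0763], [0.0997, 0.0126, 0.1193], [0.1061, 0.042, 0.1473]]
0.06 55 [ 0.0996 -0.024   0.0846]
0.1 38 [0.1001 0.038  0.1163]
0.125 70 [0.0996 0.0239 0.1404]
tops [57 69 67 45 53 53]
```

```bash
python3 -c "
from plant import robot; print(robot.close_job())"
```

```text
the job is handed in; nothing more can be done
None
```

The largest bangle hangs on the empty hook in the gap, about 7 mm inward of the seat's middle by the last depth check, and all six hung bangles measured in place. The job is handed in, but no verdict came back, and I viewed 12 pictures, over the limit of 10.

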